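Close the ballot case shutter and swing its catch

TASK

Close the grey ballot case: walk its sticky sliding shutter fully home against the far wall by gently pushing the two red knobs in turn, because pushing one end alone cocks the shutter and jams it. Then swing the brass catch all the way round until it stops behind the left knob. Never force a jammed shutter or the catch (stay below about 25 N), and leave the other things on the desk and the padlock on the case where they are.

Things in the scene. Friction and masses are not known exactly. Their poses are not given: they have to be found in the camera images.
- case: grey steel ballot case fixed to the desk, 370 mm wide (y), x -150 to +130 mm, 114.5 mm high; origin on the desk; x = closing direction, away from the robot, y left, z up. On top a track along x, 303 mm wide, with the shutter in it, under side lips and a hood (x -150 to -47 mm), both 114.5 mm high. The far wall's rubber buffer, x = +80 mm, is the end stop; a padlock lies on that wall
- knob_left (a point): centre of the top of the shutter's left red knob, an upright block 12 (x) by 22 (y) mm, foot 108, top 138 mm above the desk (23 mm above the hood). Shutter fully home: both knob centres at x = +36 mm in the case's frame, y = +-110 mm; at the start 45 to 75 mm short. Push it from its -x side. A push on one knob swings that end ahead by up to 40 mm, then jams; pushing the other knob frees it
- knob_right (a point): the same point of the right red knob, 220 mm from the left one. A sliding knob resists with about 2 to 5 N, freeing a jam at the other end can take 6 to 12 N; a jammed shutter or one at its end stop does not yield
- corner_left (a point): far left corner of the loose shutter, an aluminium plate 135 mm (x) by 300 mm (y) by 8 mm of about 0.7 kg with about 3 mm of side play in the track; 104 mm above the desk; at x = +80 mm in the case's frame when fully home, 44 mm ahead of the knob's centre
- corner_right (a point): far right corner of the shutter, likewise
- catch (a joint): angle of the brass catch, a flat arm 73 x 14 mm, 116.5 to 122.5 mm above the desk, on an upright pivot at x +19.5, y +168 mm in the case's frame. 0: it points to the case's -x, along the left edge; grows anticlockwise seen from above; 1.571 (its stop): it points to -y, 3.5 mm behind the left knob of a shutter fully home; a knob further back blocks it. Stays where left
- catch_peg (a point): centre of the top of the upright brass peg on the catch's arm, 46 mm from the pivot: 12 mm square, top 150.5, foot 122.5 mm above the desk; push it sideways along its arc with 3 to 5 N
- padlock: brass padlock lying on the case's far wall top, 30 x 40 x 16 mm; leave alone
- ink_pad: steel ink pad tin 75 x 110 x 16 mm, right of the case; leave alone
- stamp: wooden rubber stamp, 72 mm tall, left of the case; leave alone
- tumbler: steel tumbler 68 mm across, 100 mm tall, left; leave alone
- phone: black phone 150 x 75 x 11 mm, near right; leave alone
- ink_bottle: small ink jar 40 mm across, 75 mm tall, near left; leave alone

How it is judged:
By the outcome, as a careful person would: the job done as asked, in the order asked, and still so for the second after the job is handed in, with the robot touching nothing.
It also fails if it takes over 72 s, if anything falls off the work surface, if the arm or the gripper's body presses on something with over 40 N, if the wrist force passes 120 N, or if a joint passes its speed limit or range.

ROBOT

A 6-joint arm with a two-finger parallel gripper is mounted at the origin on the work surface. World frame = base frame: x ahead of the robot, y to its left, z up, the work surface at z = 0. Lengths are in m, angles in degrees, forces in N, time in s.
With the tool pointing down it reaches from about 0.4 to 0.825 m from the base axis. Payload 7 kg.
Tool frame: the origin (TCP) lies between the finger pads; the fingertips stand 11 mm ahead of it and the grasp point (between the pads) lies 8 mm behind it; z points along the fingers, y is the direction in which the jaws open and shut (so a half turn about z gives the same grasp; the last joint's range is limited). The gripper opens to 88 mm and grips with 3 to 60 N. Pads are 19 mm wide; open, the fingers measure 130 mm over their backs; the gripper's body (78 mm by 193 mm) begins 47 mm behind the grasp point.
Start: joints at [-56.201, 20.546, 0.682, 0, -70.136, -16.507], TCP at [0.201, -0.644, 0.238] pointing down, gripper open.
Joint ranges: [-176.03, 176.03], [-82.01, 121.73], [-58.28, 71.71], [-173.87, 95.51], [-174.79, -0.11], [-173.66, 173.66]. Speed limits (degrees/s): [136.94, 136.94, 172.46, 180, 180, 180].

INTERFACE

Orientations are given as [roll, pitch, yaw] about the fixed x, y, z axes, in that order (R = Rz(yaw) Ry(pitch) Rx(roll)).
In Python, from plant import r gives the robot as it stands.
- The arm moves only by the shell command python3 -m inch 'ROWS' [OPENING] [FORCE]. ROWS is JSON, a list of rows, each an object of numbers: "x", "y", "z": the shift along the tool's x, y, z as a fraction of full scale; "yaw": the turn about the tool's z as a fraction of full scale. In form: [{"x": .., "y": .., "z": .., "yaw": ..}, ...]. A call has 1 to 5 rows; each row shifts and turns the pose as measured when the row begins, along the tool's axes as they then stand; what a row does not reach is not made up. Full scale, the value 1, is 0.025 m for a shift and 4 degrees for a turn. A row lasts 1/12 s, in which the tool goes at most 41.7 mm and 7.16 degrees, less where a joint would pass 70% of its speed; a pose out of reach is approached as far as the arm can. A call with a number of a shift or a turn outside -1 to 1 is refused whole. A call with a gripper value outside its range is refused whole. OPENING is the opening, from -1 (shut) to 1 (fully open), set as the call begins (- or left out, the last holds). The fingers move at their own pace and stop on an object; FORCE is the grip in N (left out, the last holds). Time passes only in rows, so rows that do not move let the fingers close. It gives the time, the measured TCP pose, the force and the opening at its end, in the units of the state.
- r.get_state(): the state, without advancing time (a new reading comes with each control period).
- r.capture(name): name is "scene" or "side" or "wrist"; returns (picture, depth): 384x512x3 uint8, red, green, blue; 384x512 float32, m along the optical axis (not along the pixel's ray), 0 where there is no reading.
- r.camera_info(name): a dict with "mtx" (3x3 intrinsics, pixels), "pose" (4x4, takes a point from camera to world coordinates). Camera axes: x right, y down, z forward; pixel columns grow to the right and rows downward; lengths in m; the calibration is good to about 2 mm. The wrist camera is an equidistant fisheye: a pixel r from the principal point sees the ray r / f radians off the axis. A picture is of the moment at which its call begins: read the wrist's pose just before it. camera_info takes no time and is no camera call; for the wrist camera it gives the pose at the moment of the call.
- r.close_job(): hands the job in, once; it reports no verdict.
The state is a dict: "time_s": time; "joints": joint angles; "qd": joint speeds; "joint_torque": joint torques, N m; "tcp_pos": TCP position; "eef_rot": TCP orientation; "contact_force": force on the tool from outside, world axes, zero at the start; "moment": the same for the moment, N m; "gripper_width": finger opening in m.
Only numpy, scipy, OpenCV 4.12 (cv2) and the standard library are available. Lean on these libraries where they do the work, as an engineer would, in place of code of your own. Each camera call takes 0.05 s, during which the arm holds its last target. There are 200 camera calls.

## Working session

There is one attempt and no reset: what is moved stays moved. The work goes in short steps, Python scripts to look and compute and a shell command to move; the robot and the scene stay as the last step left them, time stands still between calls to the robot, and variables do not carry over. Pictures are saved under pics/ and viewed, about 8 in all and at most 12, crops included, and the job is handed in when it is done.

```bash
ls; mkdir -p pics; python3 - <<'E'
from plant import r
import cv2,numpy as np
s=r.get_state();print(s)
for n in("scene","side"):
    p,d=r.capture(n);cv2.imwrite(f"pics/{n}0.png",p[:,:,::-1]);np.savez(f"pics/{n}0.npz",p=p,d=d,**r.camera_info(n))
    print(n,r.camera_info(n))
E
```

```text
pics
{'time_s': 0.0, 'joints': array([-5.61998708e+01,  2.05919502e+01,  6.35020330e-01, -1.95168599e-02,
       -7.01360780e+01, -1.65055802e+01]), 'qd': array([-0.02088366, -0.09565195, -0.05526134, -0.00245456,  0.05826454,
       -0.0364747 ]), 'joint_torque': array([-1.25665880e-03, -5.82719100e+01,  2.93058980e+01,  6.99707687e+00,
        7.01944882e-03, -2.02169063e-04]), 'tcp_pos': array([ 0.20049013, -0.64405527,  0.23662823]), 'eef_rot': array([ 1.79905612e+02, -8.83571814e-03, -1.62712090e+02]), 'contact_force': array([ 0.23502424,  0.06245403, -0.03820649]), 'moment': array([0.04180203, 0.00656238, 0.01524994]), 'gripper_width': 0.08714526500131514}
scene {'mtx': array([[346.52502828,   0.        , 254.1458593 ],
       [  0.        , 346.52502828, 189.98542018],
       [  0.        ,   0.        ,   1.        ]]), 'pose': array([[-0.32907133,  0.80908661, -0.48691983,  0.95570196],
       [ 0.94427223,  0.27764028, -0.17682147,  0.22664817],
       [-0.00787532, -0.51797174, -0.85536148,  0.88430903],
       [ 0.        ,  0.        ,  0.        ,  1.        ]])}
side {'mtx': array([[418.39052732,   0.        , 259.4640608 ],
       [  0.        , 418.39052732, 191.36259379],
       [  0.        ,   0.        ,   1.        ]]), 'pose': array([[-0.8788379 , -0.31201248,  0.36096004,  0.08509542],
       [-0.47703742,  0.5604998 , -0.67696032,  0.89300551],
       [ 0.00890203, -0.76712983, -0.6414301 ,  0.9254477 ],
       [ 0.        ,  0.        ,  0.        ,  1.        ]])}
```

View pics/scene0.png

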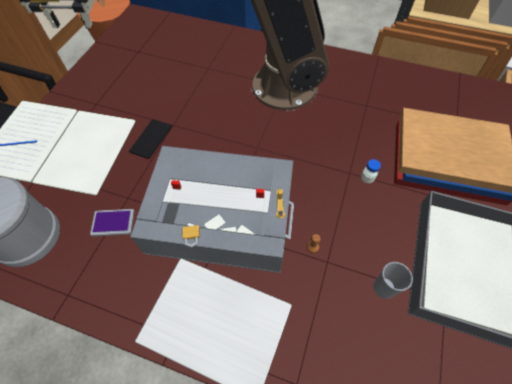

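View pics/side0.png

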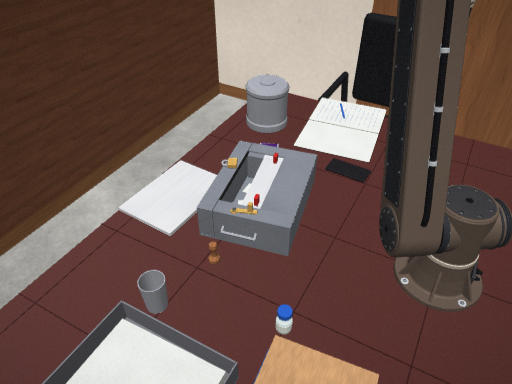

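```bash
cat > h.py <<'E'
import numpy as np,cv2
def load(n,k):
    return np.load(f"pics/{n}{k}.npz")
def pts(D):
    d=D['d'];v,u=np.mgrid[:384,:512];K=D['mtx']
    c=np.stack([(u-K[0,2])/K[0,0]*d,(v-K[1,2])/K[1,1]*d,d],-1)
    return c@D['pose'][:3,:3].T+D['pose'][:3,3]
def plane(D,uv,z):
    K=D['mtx'];R=D['pose'][:3,:3];o=D['pose'][:3,3]
    w=np.array([(uv[0]-K[0,2])/K[0,0],(uv[1]-K[1,2])/K[1,1],1])@R.T
    return o+w*(z-o[2])/w[2]
def ray(D,uv):
    a=plane(D,uv,0);o=D['pose'][:3,3];return o,(a-o)/np.linalg.norm(a-o)
def tri(D1,u1,D2,u2):
    A=np.zeros((3,3));b=np.zeros(3);R=[ray(D1,u1),ray(D2,u2)]
    for o,w in R:
        M=np.eye(3)-np.outer(w,w);A+=M;b+=M@o
    p=np.linalg.solve(A,b);return p,[np.linalg.norm((np.eye(3)-np.outer(w,w))@(p-o)) for o,w in R]
def reds(p):
    h=cv2.cvtColor(p,cv2.COLOR_RGB2HSV)
    m=(((h[...,0]<6)|(h[...,0]>174))&(h[...,1]>170)&(h[...,2]>70)).astype(np.uint8)
    n,l,s,c=cv2.connectedComponentsWithStats(m)
    return m,[(s[i].tolist(),c[i].round(1).tolist()) for i in range(1,n) if s[i][4]>15],l
E
python3 - <<'E'
from h import *
out=[]
for n in("scene","side"):
    D=load(n,0);P=pts(D);m,r_,l=reds(D['p']);print(n,r_)
    for s,c in r_:
        if 20<s[4]<300:
            x,y,w,h,_=s;q=P[y:y+h,x:x+w][m[y:y+h,x:x+w]>0];print(q.mean(0).round(4),q.min(0).round(4),q.max(0).round(4))
    z=P[...,2];mm=((abs(z-.1145)<.004)&(D['d']>0)).astype(np.uint8)
    k,L,S,C=cv2.connectedComponentsWithStats(mm)
    i=1+np.argmax(S[1:,4]);
    q=P[(mm>0)&(P[...,0]>.25)&(P[...,0]<.85)&(abs(P[...,1])<.5)]
    print(len(q));rect=cv2.minAreaRect((q[:,:2]*1000).astype(np.float32));print(rect,cv2.boxPoints(rect).round(1).tolist())
    g=q[:,2];print(np.percentile(g,[5,50,95]), 'desk z',np.median(z[300:380,100:200]))
    big=cv2.resize(D['p'][130:280,120:310] if n=="scene" else D['p'][130:255,190:330],None,fx=4,fy=4,interpolation=cv2.INTER_CUBIC)
    out.append(cv2.resize(big,(760,600) if n=="scene" else (672,600)))
    cv2.imwrite(f"pics/crop_{n}0.png",out[-1][:,:,::-1])
E
```

```text
scene [([398, 123, 1, 17, 17], [398.0, 131.0]), ([397, 153, 5, 28, 55], [398.2, 171.2]), ([172, 181, 8, 7, 48], [175.5, 183.9]), ([257, 189, 7, 8, 48], [259.7, 192.5])]
[0.2665 0.4337 0.0272] [0.1946 0.4229 0.0205] [0.294  0.444  0.0326]
[ 0.5835 -0.119   0.1468] [ 0.5689 -0.1354  0.117 ] [0.9557 0.2266 0.8843]
[0.5291 0.0866 0.1307] [0.5232 0.078  0.1134] [0.5328 0.0948 0.1394]
8778
((605.10546875, -153.52670288085938), (311.1195983886719, 676.3693237304688), 16.415281295776367) [[360.29998779296875, 126.9000015258789], [551.5, -521.9000244140625], [849.9000244140625, -434.0], [658.7999877929688, 214.8000030517578]]
[0.11231618 0.11477732 0.11707381] desk z 0.0012766136722612287
side [([274, 153, 4, 10, 31], [275.2, 157.3]), ([254, 194, 5, 11, 43], [256.0, 199.4])]
[ 0.5704 -0.1241  0.1308] [ 0.5639 -0.1396  0.1136] [ 0.5797 -0.117   0.141 ]
[0.5139 0.1094 0.1489] [0.0851 0.0777 0.1151] [0.5312 0.893  0.9254]
4499
((607.4702758789062, -163.35153198242188), (309.341064453125, 697.4866943359375), 16.066770553588867) [[362.29998779296875, 129.0], [555.4000244140625, -541.2999877929688], [852.5999755859375, -455.70001220703125], [659.5999755859375, 214.60000610351562]]
[0.1119332  0.11500874 0.11758154] desk z 0.034416107085780245
```

View pics/crop_scene0.png

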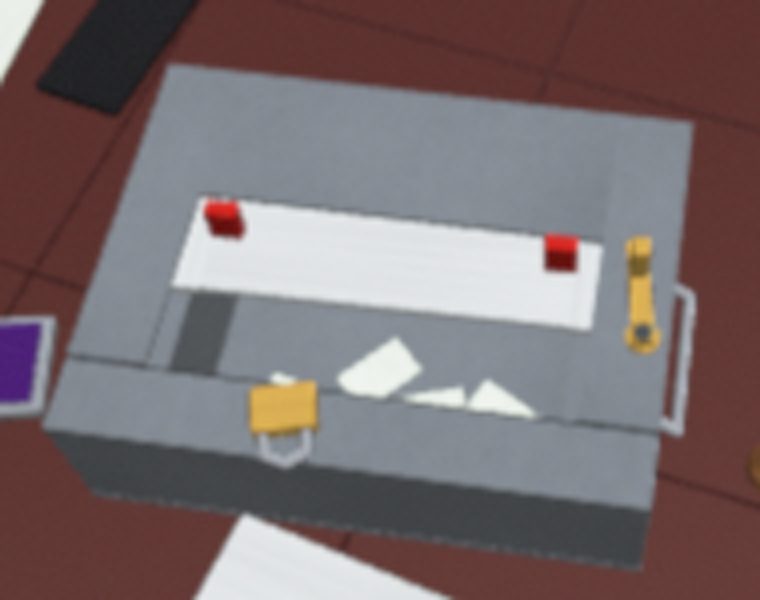

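The crop shows red knob tops at about (223,207) and (562,240), catch pivot at (642,335), peg at (639,243), and case top corners at about (168,64), (692,122), (655,508), (42,430).

```bash
cat >> h.py <<'E'
def casefit(D,k=None):
    P=pts(D);q=(abs(P[...,2]-.1145)<.006)&(D['d']>0)&(P[...,0]>.3)&(P[...,0]<.8)&(P[...,1]>-.3)&(P[...,1]<.3)
    m=q.astype(np.uint8);n,L,S,C=cv2.connectedComponentsWithStats(m)
    i=1+np.argmax(S[1:,4]);g=P[L==i];r=cv2.minAreaRect((g[:,:2]*1000).astype(np.float32));return r,cv2.boxPoints(r)
E
python3 - <<'E'
from h import *
D=load("scene",0);S=load("side",0)
for d in(D,S):
    r,b=casefit(d);print(r,b.round(1).tolist())
f=lambda u,v:(120+(u+.5)/4-.5,130+(v+.5)/4-.5)
model=np.array([[-150,-185],[-150,185],[130,185],[130,-185]])
C=np.array([plane(D,f(*c),.1145)[:2]*1000 for c in[(168,64),(692,122),(655,508),(42,430)]])
print(C.round(1))
a=model-model.mean(0);b=C-C.mean(0);th=np.arctan2((a[:,0]*b[:,1]-a[:,1]*b[:,0]).sum(),(a*b).sum())
R=np.array([[np.cos(th),-np.sin(th)],[np.sin(th),np.cos(th)]]);o=C.mean(0)-R@model.mean(0)
print('yaw',np.degrees(th),'org',o,'res',(C-(model@R.T+o)).round(1).tolist())
inv=lambda p:(R.T@(np.asarray(p)[:2]*1000-o)).round(1)
for nm,c,z in[("kr",(223,203),.138),("kl",(562,240),.138),("pivot",(642,335),.1225),("peg",(639,242),.1505),("pad",(283,405),.13)]:
    p=plane(D,f(*c),z);print(nm,p.round(4),inv(p))
print(tri(D,(175.5,183.9),S,(275.2,157.3)),tri(D,(259.7,192.5),S,(256,199.4)))
E
```

```text
((564.328369140625, -18.835800170898438), (283.2375793457031, 371.15545654296875), 10.997681617736816) [[389.8999938964844, 136.3000030517578], [460.70001220703125, -228.0], [738.7000122070312, -174.0], [667.9000244140625, 190.39999389648438]]
((566.9161987304688, -20.029449462890625), (282.59002685546875, 379.35565185546875), 11.077259063720703) [[391.79998779296875, 139.0], [464.70001220703125, -233.3000030517578], [742.0, -179.0], [669.0999755859375, 193.3000030517578]]
[[ 464.  -227.7]
 [ 393.1  135.7]
 [ 666.4  191.4]
 [ 739.6 -171.2]]
yaw 11.346677419055704 org [575.59169721 -15.98908626] res [[-0.9, -0.8], [0.9, -0.2], [-0.2, 0.4], [0.2, 0.6]]
kr [ 0.5693 -0.1283  0.138 ] [ -28.3 -108.9]
kl [0.525  0.0863 0.138 ] [-29.5 110.2]
pivot [0.5649 0.152  0.1225] [ 22.6 166.8]
peg [0.5181 0.1341 0.1505] [-26.8 158.5]
pad [ 0.6829 -0.0354  0.13  ] [101.4 -40.1]
(array([ 0.57287733, -0.12891225,  0.12663568]), [np.float64(0.00027968248833638756), np.float64(0.00027968248833633964)]) (array([0.52648362, 0.08580938, 0.12574511]), [np.float64(0.00015326727959923478), np.float64(0.00015326727959927335)])
```

```bash
cat > st.py <<'E'
# usage: st.py [case_x case_y z]  (mm) -> current tool pose/force in case frame and the rows needed, in full-scale units
import sys,numpy as np
from scipy.spatial.transform import Rotation as Ro
from plant import r
TH=np.radians(11.2);O=np.array([575.4,-16.4,0]);C=Ro.from_euler('z',TH)
s=r.get_state();p=C.inv().apply(s['tcp_pos']*1000-O)
print('t',round(s['time_s'],2),'case',p.round(1),'F',C.inv().apply(s['contact_force']).round(1),'rpy',s['eef_rot'].round(2),'w',round(s['gripper_width'],3))
if len(sys.argv)>3:
    d=C.apply(np.array(sys.argv[1:4],float)-p)
    print('units',(Ro.from_euler('xyz',s['eef_rot'],degrees=True).inv().apply(d)/25).round(2))
E
python3 -m inch '[{"yaw":0.77},{"yaw":0.76},{"z":0},{"z":0},{"z":0}]' -1 20; python3 st.py -62 -110 238
```

```text
t 0.1 case [-489.7 -542.9  236.7] F [-0.6 -0.1 -0.3] rpy [ 1.7992e+02 -1.0000e-02 -1.6271e+02] w 0.087
units [-18.85  15.41  -0.03]validation failed for argument at $[0]...
```

```bash
python3 -m inch '[{"x":0,"y":0,"z":0,"yaw":0.77},{"x":0,"y":0,"z":0,"yaw":0.76},{"x":0,"y":0,"z":0,"yaw":0},{"x":0,"y":0,"z":0,"yaw":0}]' -1 20; python3 st.py -62 -110 238
```

```text
time_s: 0.43
tcp_pos: [0.2002, -0.6431, 0.2346]
eef_rot: [179.7, -0.1, -169.0]
contact_force: [-1.1, 0.2, -0.1]
gripper_width: 0.0667
t 0.43 case [-489.8 -541.9  234.6] F [-1.   0.4 -0.1] rpy [ 1.797e+02 -6.000e-02 -1.690e+02] w 0.067
units [-17.05  17.34  -0.07]
```

```bash
R='x'; for i in 1; do
python3 -m inch '[{"x":-0.85,"y":0.87,"z":0,"yaw":0},{"x":-0.85,"y":0.87,"z":0,"yaw":0},{"x":-0.85,"y":0.87,"z":0,"yaw":0},{"x":-0.85,"y":0.87,"z":0,"yaw":0},{"x":-0.85,"y":0.87,"z":0,"yaw":0}]'
python3 -m inch '[{"x":-0.85,"y":0.87,"z":0,"yaw":0},{"x":-0.85,"y":0.87,"z":0,"yaw":0},{"x":-0.85,"y":0.87,"z":0,"yaw":0},{"x":-0.85,"y":0.87,"z":0,"yaw":0},{"x":-0.85,"y":0.87,"z":0,"yaw":0}]'
python3 -m inch '[{"x":-0.85,"y":0.87,"z":0,"yaw":0},{"x":-0.85,"y":0.87,"z":0,"yaw":0},{"x":-0.85,"y":0.87,"z":0,"yaw":0},{"x":-0.85,"y":0.87,"z":0,"yaw":0},{"x":-0.85,"y":0.87,"z":0,"yaw":0}]'
done; python3 st.py -62 -110 200
```

```text
time_s: 0.85
tcp_pos: [0.282, -0.5151, 0.2314]
eef_rot: [179.5, -0.2, -168.9]
contact_force: [0.3, 0.2, -0.4]
gripper_width: 0.033
time_s: 1.27
tcp_pos: [0.3674, -0.3808, 0.2317]
eef_rot: [179.5, -0.2, -168.5]
contact_force: [0.7, -0.1, 0.6]
gripper_width: 0.0022
time_s: 1.68
tcp_pos: [0.4519, -0.2454, 0.233]
eef_rot: [179.5, -0.1, -167.9]
contact_force: [0.0, -0.2, 0.3]
gripper_width: 0.0004
t 1.68 case [-165.6 -200.6  233. ] F [-0.  -0.2  0.3] rpy [ 1.7949e+02 -1.3000e-01 -1.6791e+02] w 0.0
units [-4.2   3.55  1.34]
```

```bash

python3 -m inch '[{"x":-0.85,"y":0.75,"z":0.3,"yaw":0.1},{"x":-0.85,"y":0.75,"z":0.3,"yaw":0.1},{"x":-0.85,"y":0.75,"z":0.3,"yaw":0},{"x":-0.85,"y":0.7,"z":0.3,"yaw":0},{"x":-0.7,"y":0.6,"z":0.3,"yaw":0}]'
python3 -m inch '[{"x":0,"y":0,"z":0,"yaw":0},{"x":0,"y":0,"z":0,"yaw":0}]'
python3 st.py -58 -110 134
```

```text
time_s: 2.1
tcp_pos: [0.5385, -0.1296, 0.1978]
eef_rot: [179.6, 0.2, -168.1]
contact_force: [0.1, 0.4, 0.7]
gripper_width: 0.0005
time_s: 2.27
tcp_pos: [0.5403, -0.1258, 0.1956]
eef_rot: [179.5, 0.1, -167.7]
contact_force: [0.2, -0.1, 0.6]
gripper_width: 0.0005
t 2.27 case [ -55.6 -100.5  195.6] F [ 0.2 -0.1  0.6] rpy [ 1.7955e+02  7.0000e-02 -1.6765e+02] w 0.0
units [ 0.11 -0.4   2.46]
```

```bash

python3 -m inch '[{"x":0.05,"y":-0.2,"z":0.7,"yaw":0.2},{"x":0.05,"y":-0.2,"z":0.7,"yaw":0.1},{"x":0,"y":0,"z":0.6,"yaw":0},{"x":0,"y":0,"z":0.2,"yaw":0},{"x":0,"y":0,"z":0,"yaw":0}]'
python3 st.py -46 -110 134
python3 - <<'E'
from plant import r
import cv2
p,d=r.capture("scene");cv2.imwrite("pics/s1.png",cv2.resize(p[100:280,110:330],(780,638))[:600,:,::-1])
E
```

```text
time_s: 2.68
tcp_pos: [0.5398, -0.1374, 0.1405]
eef_rot: [179.6, 0.2, -168.6]
contact_force: [0.5, 0.1, 0.2]
gripper_width: 0.0004
t 2.68 case [ -58.4 -111.8  140.5] F [0.5 0.  0.2] rpy [ 179.59    0.22 -168.59] w 0.0
units [-0.5   0.07  0.26]
```

View pics/s1.png

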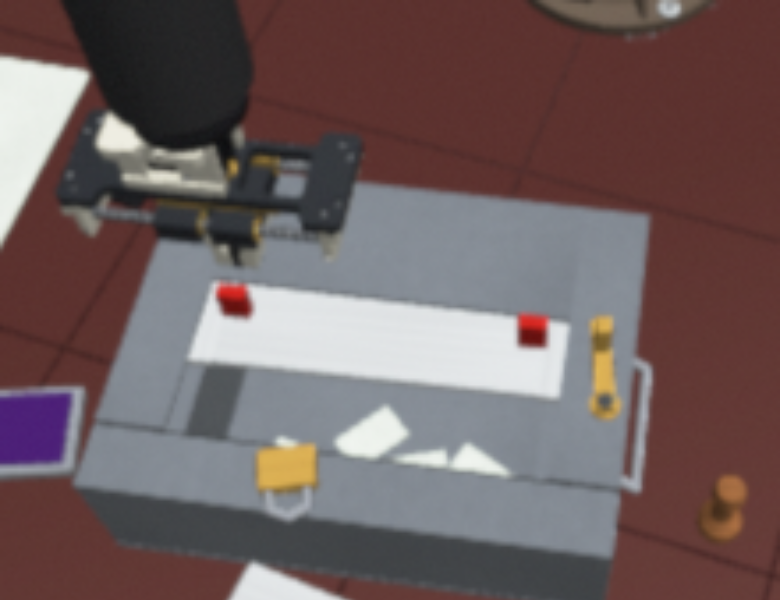

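The closed fingers, at crop (238,245), stand right behind the right knob at (234,300).

```bash

python3 -m inch '[{"x":-0.2,"y":0.05,"z":0.2,"yaw":0},{"x":-0.2,"y":0,"z":0.1,"yaw":0},{"x":-0.2,"y":0,"z":0,"yaw":0}]'; python3 st.py
python3 -m inch '[{"x":-0.15,"y":0,"z":0,"yaw":0},{"x":-0.15,"y":0,"z":0,"yaw":0}]'; python3 st.py -20 -110 133
```

```text
time_s: 2.98
tcp_pos: [0.5558, -0.1336, 0.1358]
eef_rot: [179.6, 0.4, -168.6]
contact_force: [0.4, 0.1, -0.2]
gripper_width: 0.0002
t 2.98 case [ -42.  -111.2  135.8] F [ 0.4 -0.  -0.2] rpy [ 179.64    0.45 -168.6 ] w 0.0
time_s: 3.15
tcp_pos: [0.5636, -0.1322, 0.1362]
eef_rot: [179.6, 0.4, -168.6]
contact_force: [-3.2, -2.0, 0.4]
gripper_width: 0.001
t 3.15 case [ -34.1 -111.3  136.2] F [-3.5 -1.3  0.4] rpy [ 179.65    0.36 -168.57] w 0.001
units [-0.56  0.05  0.13]
```

```bash

python3 -m inch '[{"x":-0.2,"y":0,"z":0.1,"yaw":0},{"x":-0.2,"y":0,"z":0,"yaw":0}]'; python3 st.py
python3 -m inch '[{"x":-0.2,"y":0,"z":0,"yaw":0},{"x":-0.2,"y":0,"z":0,"yaw":0}]'; python3 st.py
```

```text
time_s: 3.32
tcp_pos: [0.5708, -0.1308, 0.1334]
eef_rot: [179.6, -0.1, -168.6]
contact_force: [-16.5, -3.7, 6.7]
gripper_width: 0.0006
t 3.32 case [ -26.7 -111.3  133.4] F [-16.9  -0.4   6.7] rpy [ 1.7963e+02 -5.0000e-02 -1.6858e+02] w 0.001
time_s: 3.48
tcp_pos: [0.5712, -0.1307, 0.1315]
eef_rot: [179.5, -1.3, -168.6]
contact_force: [-17.8, -3.1, 10.3]
gripper_width: 0.0004
t 3.48 case [ -26.4 -111.3  131.5] F [-18.1   0.4  10.3] rpy [ 179.51   -1.26 -168.64] w 0.0
```

```bash

python3 -m inch '[{"x":0.5,"y":0,"z":-0.3,"yaw":0},{"x":0.5,"y":0,"z":-0.6,"yaw":0},{"x":0,"y":0.2,"z":-0.8,"yaw":0},{"x":0,"y":0.2,"z":-0.2,"yaw":0}]'; python3 st.py
cat >knobs.py <<'E'
import sys
from h import *
from plant import r
O=np.array([575.4,-16.4]);t=np.radians(11.2);R=np.array([[np.cos(t),-np.sin(t)],[np.sin(t),np.cos(t)]])
Z={}
for n in("scene","side"):
    p,d=r.capture(n);np.savez(f"pics/{n}_{sys.argv[1]}.npz",p=p,d=d,**r.camera_info(n));D=load(n,"_"+sys.argv[1])
    # knob body centre taken at mid height 0.126
    m,c,l=reds(p)
    for s,q in c:
        w=plane(D,q,.126)[:2]*1000;k=R.T@(w-O)
        if abs(k[0])<100 and abs(abs(k[1])-110)<30: print(n,q,s[4],'case x,y of knob',k.round(1))
E
python3 knobs.py 1
```

```text
time_s: 3.82
tcp_pos: [0.5444, -0.1264, 0.1794]
eef_rot: [179.5, -1.5, -168.7]
contact_force: [0.9, -0.3, 1.0]
gripper_width: 0.0007
t 3.82 case [ -51.8 -101.8  179.4] F [ 0.9 -0.5  1. ] rpy [ 179.48   -1.45 -168.68] w 0.001
scene [173.8, 188.9] 48 case x,y of knob [  -9.1 -110.3]
scene [259.1, 192.9] 45 case x,y of knob [-26.7 108.3]
side [271.1, 156.0] 30 case x,y of knob [  -9.3 -114.1]
side [255.5, 198.8] 38 case x,y of knob [-25.9 108.1]
```

```bash

python3 -m inch '[{"x":0.1,"y":0.94,"z":0,"yaw":0},{"x":0.1,"y":0.94,"z":0,"yaw":0},{"x":0.1,"y":0.94,"z":0,"yaw":0},{"x":0,"y":0.94,"z":0,"yaw":0},{"x":0,"y":0.94,"z":0,"yaw":0}]'
python3 -m inch '[{"x":0,"y":0.94,"z":0,"yaw":0},{"x":0,"y":0.94,"z":0,"yaw":0},{"x":0,"y":0.8,"z":0.1,"yaw":0},{"x":0,"y":0.3,"z":0.1,"yaw":0}]'
python3 st.py -58 110 137
```

```text
time_s: 4.33
tcp_pos: [0.5137, -0.0104, 0.1764]
eef_rot: [179.4, -1.3, -168.9]
contact_force: [0.1, 0.5, -0.1]
gripper_width: 0.0002
time_s: 4.67
tcp_pos: [0.4984, 0.0691, 0.1701]
eef_rot: [179.3, -1.2, -168.8]
contact_force: [-0.5, -0.1, -0.9]
gripper_width: 0.0004
t 4.67 case [-58.9  98.8 170.1] F [-0.5  0.  -0.9] rpy [ 179.26   -1.22 -168.83] w 0.0
units [-0.07  0.43  1.33]
```

```bash

python3 -m inch '[{"x":0,"y":0.25,"z":0.6,"yaw":0},{"x":0,"y":0.15,"z":0.45,"yaw":0},{"x":0,"y":0,"z":0.1,"yaw":0},{"x":0,"y":0,"z":0,"yaw":0}]'
python3 st.py -45 110 136
```

```text
time_s: 5.0
tcp_pos: [0.4956, 0.0821, 0.1386]
eef_rot: [179.2, -1.2, -168.6]
contact_force: [0.7, 0.1, 0.3]
gripper_width: 0.0007
t 5.0 case [-59.1 112.1 138.6] F [ 0.7 -0.   0.3] rpy [ 179.21   -1.16 -168.56] w 0.001
units [-0.57 -0.09  0.09]
```

```bash

python3 -m inch '[{"x":-0.25,"y":0,"z":0.1,"yaw":0},{"x":-0.2,"y":0,"z":0.05,"yaw":0},{"x":-0.2,"y":0,"z":0,"yaw":0}]';python3 st.py
python3 -m inch '[{"x":-0.2,"y":0,"z":0,"yaw":0}]';python3 st.py
python3 -m inch '[{"x":-0.2,"y":0,"z":0,"yaw":0}]';python3 st.py
```

```text
time_s: 5.25
tcp_pos: [0.5124, 0.0845, 0.1345]
eef_rot: [179.2, -1.2, -168.6]
contact_force: [-5.2, 0.8, 0.5]
gripper_width: 0.0003
t 5.25 case [-42.2 111.2 134.5] F [-4.9  1.8  0.5] rpy [ 179.22   -1.18 -168.58] w 0.0
time_s: 5.33
tcp_pos: [0.5174, 0.0851, 0.1342]
eef_rot: [179.2, -1.3, -168.6]
contact_force: [-1.9, 1.4, 0.0]
gripper_width: 0.0003
t 5.33 case [-37.2 110.9 134.2] F [-1.6  1.8  0. ] rpy [ 179.21   -1.26 -168.63] w 0.0
time_s: 5.42
tcp_pos: [0.5226, 0.086, 0.1342]
eef_rot: [179.2, -1.3, -168.7]
contact_force: [-2.8, 1.1, 0.9]
gripper_width: 0.0
t 5.42 case [-31.9 110.7 134.2] F [-2.5  1.7  0.9] rpy [ 179.2    -1.3  -168.65] w 0.0
```

```bash

python3 -m inch '[{"x":-0.2,"y":0,"z":0,"yaw":0},{"x":-0.2,"y":0,"z":0,"yaw":0}]';python3 st.py
python3 -m inch '[{"x":-0.2,"y":0,"z":0,"yaw":0}]';python3 st.py
python3 -m inch '[{"x":-0.2,"y":0,"z":0,"yaw":0}]';python3 st.py
```

```text
time_s: 5.58
tcp_pos: [0.5333, 0.0877, 0.134]
eef_rot: [179.2, -1.4, -168.7]
contact_force: [-3.8, 0.7, 0.4]
gripper_width: 0.0008
t 5.58 case [-21.1 110.3 134. ] F [-3.6  1.4  0.4] rpy [ 179.2    -1.35 -168.71] w 0.001
time_s: 5.67
tcp_pos: [0.5386, 0.0886, 0.1338]
eef_rot: [179.2, -1.4, -168.7]
contact_force: [-3.4, 1.1, 0.5]
gripper_width: 0.0002
t 5.67 case [-15.7 110.2 133.8] F [-3.2  1.8  0.5] rpy [ 179.2    -1.38 -168.73] w 0.0
time_s: 5.75
tcp_pos: [0.5439, 0.0897, 0.1336]
eef_rot: [179.2, -1.4, -168.7]
contact_force: [-3.1, 1.5, 1.5]
gripper_width: 0.0006
t 5.75 case [-10.3 110.2 133.6] F [-2.8  2.1  1.5] rpy [ 179.19   -1.4  -168.74] w 0.001
```

```bash

python3 -m inch '[{"x":0.7,"y":0,"z":-0.3,"yaw":0},{"x":0.7,"y":-0.1,"z":-0.4,"yaw":0},{"x":0.2,"y":-0.9,"z":-0.4,"yaw":0},{"x":0,"y":-0.94,"z":-0.2,"yaw":0},{"x":0,"y":-0.94,"z":0,"yaw":0}]'
python3 -m inch '[{"x":0,"y":-0.94,"z":0,"yaw":0},{"x":0,"y":-0.94,"z":0,"yaw":0},{"x":0,"y":-0.94,"z":0,"yaw":0},{"x":0,"y":-0.94,"z":0,"yaw":0},{"x":0,"y":-0.94,"z":0,"yaw":0}]'
python3 st.py -48 -110 137; python3 knobs.py 2
```

```text
time_s: 6.17
tcp_pos: [0.5252, 0.013, 0.1681]
eef_rot: [179.3, -1.0, -168.4]
contact_force: [0.9, -0.0, -0.5]
gripper_width: 0.0004
time_s: 6.58
tcp_pos: [0.5565, -0.1074, 0.1708]
eef_rot: [179.4, -0.2, -168.1]
contact_force: [0.6, 1.0, 0.1]
gripper_width: 0.0003
t 6.58 case [-36.2 -85.6 170.8] F [0.8 0.8 0.1] rpy [ 179.45   -0.2  -168.15] w 0.0
units [ 0.48 -0.98  1.35]
scene [173.8, 190.7] 46 case x,y of knob [  -3.8 -108.9]
scene [257.9, 204.9] 45 case x,y of knob [  8.2 110. ]
side [269.4, 156.1] 34 case x,y of knob [  -4.1 -111.8]
side [244.2, 197.1] 45 case x,y of knob [  7.9 111. ]
```

```bash

python3 -m inch '[{"x":0.2,"y":-0.6,"z":0.3,"yaw":0.1},{"x":0.2,"y":-0.45,"z":0.5,"yaw":0},{"x":0,"y":0,"z":0.4,"yaw":0},{"x":0,"y":0,"z":0.1,"yaw":0},{"x":0,"y":0,"z":0,"yaw":0}]'
python3 st.py -30 -110 135
```

```text
time_s: 7.1
tcp_pos: [0.5568, -0.1383, 0.1382]
eef_rot: [179.6, 0.2, -168.8]
contact_force: [0.6, 0.0, 0.5]
gripper_width: 0.0004
t 7.1 case [ -41.9 -116.   138.2] F [ 0.6 -0.1  0.5] rpy [ 179.63    0.19 -168.82] w 0.0
units [-0.48  0.24  0.13]
```

```bash

python3 -m inch '[{"x":-0.25,"y":0.15,"z":0.15,"yaw":0},{"x":-0.25,"y":0.1,"z":0,"yaw":0},{"x":-0.2,"y":0,"z":0,"yaw":0}]';python3 st.py
python3 -m inch '[{"x":-0.2,"y":0,"z":0,"yaw":0},{"x":-0.2,"y":0,"z":0,"yaw":0}]';python3 st.py
python3 -m inch '[{"x":-0.2,"y":0,"z":0,"yaw":0}]';python3 st.py
```

```text
time_s: 7.35
tcp_pos: [0.5747, -0.1266, 0.1355]
eef_rot: [179.7, 0.3, -168.7]
contact_force: [0.1, -0.3, -0.4]
gripper_width: 0.0008
t 7.35 case [ -22.1 -108.   135.5] F [ 0.1 -0.3 -0.4] rpy [ 179.66    0.29 -168.74] w 0.001
time_s: 7.52
tcp_pos: [0.5853, -0.1235, 0.1358]
eef_rot: [179.7, 0.2, -168.6]
contact_force: [-1.6, -0.7, -0.6]
gripper_width: 0.0002
t 7.52 case [ -11.  -107.   135.8] F [-1.7 -0.4 -0.6] rpy [ 179.67    0.21 -168.64] w 0.0
time_s: 7.6
tcp_pos: [0.5905, -0.1223, 0.1359]
eef_rot: [179.7, 0.2, -168.6]
contact_force: [-2.2, -2.4, -0.3]
gripper_width: 0.0004
t 7.6 case [  -5.7 -106.8  135.9] F [-2.6 -1.9 -0.3] rpy [ 1.7968e+02  1.6000e-01 -1.6862e+02] w 0.0
```

Continue, one small row at a time with a force check (knob ≈ tool + 16).

```bash

python3 -m inch '[{"x":-0.2,"y":-0.03,"z":0.05,"yaw":0}]';python3 st.py
python3 -m inch '[{"x":-0.15,"y":0,"z":0,"yaw":0}]';python3 st.py
python3 -m inch '[{"x":-0.15,"y":0,"z":0,"yaw":0}]';python3 st.py
```

```text
time_s: 7.68
tcp_pos: [0.5959, -0.1219, 0.1349]
eef_rot: [179.7, 0.1, -168.6]
contact_force: [-3.1, -0.9, 1.5]
gripper_width: 0.0006
t 7.68 case [  -0.4 -107.4  134.9] F [-3.2 -0.2  1.5] rpy [ 1.7968e+02  1.3000e-01 -1.6860e+02] w 0.001
time_s: 7.77
tcp_pos: [0.5998, -0.1212, 0.1346]
eef_rot: [179.7, 0.1, -168.6]
contact_force: [-2.7, -1.2, -0.6]
gripper_width: 0.0007
t 7.77 case [   3.6 -107.6  134.6] F [-2.9 -0.6 -0.6] rpy [ 1.7969e+02  7.0000e-02 -1.6860e+02] w 0.001
time_s: 7.85
tcp_pos: [0.6037, -0.1206, 0.1345]
eef_rot: [179.7, 0.0, -168.6]
contact_force: [-3.1, -1.5, 0.9]
gripper_width: 0.0001
t 7.85 case [   7.5 -107.7  134.5] F [-3.4 -0.8  0.9] rpy [ 1.7969e+02  3.0000e-02 -1.6861e+02] w 0.0
```

```bash

python3 -m inch '[{"x":0.8,"y":0,"z":-0.3,"yaw":0},{"x":0.7,"y":0.1,"z":-0.4,"yaw":0},{"x":0.3,"y":0.94,"z":-0.4,"yaw":0},{"x":0.1,"y":0.96,"z":-0.1,"yaw":0},{"x":0,"y":0.96,"z":0,"yaw":0}]'
python3 -m inch '[{"x":0,"y":0.96,"z":0,"yaw":0},{"x":0,"y":0.96,"z":0,"yaw":0},{"x":0,"y":0.96,"z":0,"yaw":0},{"x":0,"y":0.96,"z":0,"yaw":0},{"x":0,"y":0.96,"z":0,"yaw":0}]'
python3 st.py -36 110 137; python3 knobs.py 3
```

```text
time_s: 8.27
tcp_pos: [0.5462, -0.0583, 0.1649]
eef_rot: [179.7, 0.3, -168.9]
contact_force: [-0.1, 0.1, 0.3]
gripper_width: 0.0006
time_s: 8.68
tcp_pos: [0.5269, 0.067, 0.1693]
eef_rot: [179.5, 1.1, -169.0]
contact_force: [0.1, -0.0, 0.5]
gripper_width: 0.0004
t 8.68 case [-31.4  91.2 169.3] F [ 0.1 -0.1  0.5] rpy [ 179.51    1.1  -169.  ] w 0.0
units [0.21 0.74 1.29]
scene [170.2, 200.4] 49 case x,y of knob [  25.2 -110.6]
scene [257.1, 206.4] 40 case x,y of knob [ 12.6 108.6]
side [243.0, 196.3] 42 case x,y of knob [ 12.4 108.7]
```

```bash

python3 -m inch '[{"x":0.1,"y":0.4,"z":0.4,"yaw":0},{"x":0.1,"y":0.25,"z":0.5,"yaw":0},{"x":0,"y":0,"z":0.35,"yaw":0},{"x":0,"y":0,"z":0.1,"yaw":0},{"x":0,"y":0,"z":0,"yaw":0}]'
python3 st.py -20 110 135
```

```text
time_s: 9.2
tcp_pos: [0.5235, 0.0873, 0.1368]
eef_rot: [179.3, 1.6, -168.7]
contact_force: [-0.2, 0.2, -0.3]
gripper_width: 0.0003
t 9.2 case [-30.8 111.8 136.8] F [-0.1  0.3 -0.3] rpy [ 179.34    1.63 -168.65] w 0.0
units [-0.43 -0.07  0.08]
```

```bash

python3 -m inch '[{"x":-0.25,"y":0,"z":0.1,"yaw":0},{"x":-0.25,"y":-0.05,"z":0.05,"yaw":0},{"x":-0.2,"y":0,"z":0,"yaw":0},{"x":-0.2,"y":0,"z":0,"yaw":0},{"x":-0.2,"y":0,"z":0,"yaw":0}]';python3 st.py
python3 -m inch '[{"x":-0.2,"y":0,"z":0,"yaw":0},{"x":-0.2,"y":0,"z":0,"yaw":0}]';python3 st.py
python3 -m inch '[{"x":-0.2,"y":0,"z":0,"yaw":0}]';python3 st.py
```

```text
time_s: 9.62
tcp_pos: [0.5543, 0.0902, 0.1346]
eef_rot: [179.3, 1.7, -168.8]
contact_force: [-2.7, 0.8, -0.3]
gripper_width: 0.0007
t 9.62 case [1.000e-01 1.087e+02 1.346e+02] F [-2.5  1.3 -0.3] rpy [ 179.33    1.68 -168.77] w 0.001
time_s: 9.78
tcp_pos: [0.5646, 0.0919, 0.1346]
eef_rot: [179.3, 1.6, -168.8]
contact_force: [-2.6, 0.4, 0.4]
gripper_width: 0.0005
t 9.78 case [ 10.4 108.4 134.6] F [-2.4  0.9  0.4] rpy [ 179.32    1.56 -168.82] w 0.001
time_s: 9.87
tcp_pos: [0.5695, 0.0929, 0.1345]
eef_rot: [179.3, 1.5, -168.8]
contact_force: [-2.5, 0.1, 0.8]
gripper_width: 0.0005
t 9.87 case [ 15.5 108.4 134.5] F [-2.4  0.5  0.8] rpy [ 179.32    1.5  -168.84] w 0.001
```

```bash

python3 -m inch '[{"x":-0.12,"y":0,"z":0,"yaw":0}]';python3 st.py
python3 -m inch '[{"x":-0.12,"y":0,"z":0,"yaw":0}]';python3 st.py
```

```text
time_s: 9.95
tcp_pos: [0.5728, 0.0936, 0.1344]
eef_rot: [179.3, 1.5, -168.8]
contact_force: [-7.4, 1.3, 2.5]
gripper_width: 0.0003
t 9.95 case [ 18.8 108.4 134.4] F [-7.   2.8  2.5] rpy [ 179.32    1.46 -168.84] w 0.0
time_s: 10.03
tcp_pos: [0.5733, 0.0933, 0.1338]
eef_rot: [179.4, 1.1, -168.9]
contact_force: [-18.8, -0.8, 9.5]
gripper_width: 0.0007
t 10.03 case [ 19.2 108.  133.8] F [-18.6   2.8   9.5] rpy [ 179.36    1.11 -168.89] w 0.001
```

```bash

python3 -m inch '[{"x":0.7,"y":0,"z":-0.3,"yaw":0},{"x":0.6,"y":-0.1,"z":-0.4,"yaw":0},{"x":0.2,"y":-0.94,"z":-0.4,"yaw":0},{"x":0.1,"y":-0.96,"z":-0.1,"yaw":0},{"x":0,"y":-0.96,"z":0,"yaw":0}]'
python3 -m inch '[{"x":0,"y":-0.96,"z":0,"yaw":0},{"x":0,"y":-0.96,"z":0,"yaw":0},{"x":0,"y":-0.96,"z":0,"yaw":0},{"x":0,"y":-0.96,"z":0,"yaw":0},{"x":0,"y":-0.96,"z":0,"yaw":0}]'
python3 -m inch '[{"x":0,"y":-0.8,"z":0,"yaw":0},{"x":0,"y":-0.2,"z":0.4,"yaw":0},{"x":0,"y":0,"z":0.5,"yaw":0},{"x":0,"y":0,"z":0,"yaw":0}]'
python3 st.py -18 -110 137; python3 knobs.py 4
```

```text
time_s: 10.45
tcp_pos: [0.5495, 0.0139, 0.1637]
eef_rot: [179.4, 1.3, -168.5]
contact_force: [0.2, -0.3, 0.1]
gripper_width: 0.0006
time_s: 10.87
tcp_pos: [0.5791, -0.1088, 0.1667]
eef_rot: [179.6, 1.9, -168.3]
contact_force: [0.2, 0.7, 0.9]
gripper_width: 0.0003
time_s: 11.2
tcp_pos: [0.5893, -0.1397, 0.1446]
eef_rot: [179.8, 2.3, -168.5]
contact_force: [-0.1, -0.1, -0.8]
gripper_width: 0.0002
t 11.2 case [ -10.3 -123.7  144.6] F [-0.1 -0.1 -0.8] rpy [ 179.76    2.3  -168.53] w 0.0
units [0.32 0.55 0.29]
scene [170.0, 201.8] 49 case x,y of knob [  29.2 -110. ]
scene [255.9, 214.9] 46 case x,y of knob [ 36.5 108.8]
side [259.6, 154.4] 35 case x,y of knob [  29.7 -111.1]
side [235.4, 194.6] 42 case x,y of knob [ 36.2 108.3]
```

```bash

python3 -m inch '[{"x":0,"y":0.3,"z":0.25,"yaw":0},{"x":0,"y":0.2,"z":0.15,"yaw":0},{"x":-0.2,"y":0.1,"z":0,"yaw":0},{"x":-0.2,"y":0,"z":0,"yaw":0}]';python3 st.py
python3 -m inch '[{"x":-0.2,"y":0,"z":0,"yaw":0}]';python3 st.py
```

```text
time_s: 11.63
tcp_pos: [0.5979, -0.1191, 0.1382]
eef_rot: [179.8, 2.6, -168.3]
contact_force: [1.5, 0.9, -0.9]
gripper_width: 0.0003
t 11.63 case [   2.1 -105.1  138.2] F [ 1.6  0.6 -0.9] rpy [ 179.84    2.55 -168.32] w 0.0
time_s: 11.72
tcp_pos: [0.6034, -0.1172, 0.1388]
eef_rot: [179.8, 2.6, -168.2]
contact_force: [0.5, 0.3, 0.6]
gripper_width: 0.0008
t 11.72 case [   7.9 -104.3  138.8] F [0.5 0.2 0.6] rpy [ 179.85    2.58 -168.24] w 0.001
```

```bash

python3 -m inch '[{"x":-0.15,"y":-0.1,"z":0.15,"yaw":0}]';python3 st.py
python3 -m inch '[{"x":-0.12,"y":-0.05,"z":0.05,"yaw":0}]';python3 st.py
python3 -m inch '[{"x":-0.12,"y":0,"z":0,"yaw":0}]';python3 st.py
```

```text
time_s: 11.8
tcp_pos: [0.6089, -0.118, 0.1362]
eef_rot: [179.9, 2.7, -168.2]
contact_force: [-2.6, 0.8, 3.0]
gripper_width: 0.0004
t 11.8 case [  13.1 -106.2  136.2] F [-2.4  1.3  3. ] rpy [ 179.87    2.65 -168.16] w 0.0
time_s: 11.88
tcp_pos: [0.6119, -0.1184, 0.1345]
eef_rot: [179.8, 2.6, -168.1]
contact_force: [-3.5, -0.7, 0.4]
gripper_width: 0.0004
t 11.88 case [  16.  -107.2  134.5] F [-3.6 -0.   0.4] rpy [ 179.85    2.56 -168.14] w 0.0
time_s: 11.97
tcp_pos: [0.6147, -0.118, 0.1341]
eef_rot: [179.8, 2.5, -168.2]
contact_force: [-3.4, -0.7, 2.2]
gripper_width: 0.0002
t 11.97 case [  18.8 -107.3  134.1] F [-3.5 -0.   2.2] rpy [ 179.84    2.46 -168.15] w 0.0
```

```bash

python3 -m inch '[{"x":-0.08,"y":0,"z":0,"yaw":0}]';python3 st.py
python3 -m inch '[{"x":-0.06,"y":0,"z":0,"yaw":0}]';python3 st.py
```

```text
time_s: 12.05
tcp_pos: [0.6152, -0.118, 0.1336]
eef_rot: [179.8, 2.2, -168.2]
contact_force: [-9.9, -1.2, 5.2]
gripper_width: 0.0004
t 12.05 case [  19.3 -107.5  133.6] F [-10.    0.8   5.2] rpy [ 179.81    2.23 -168.18] w 0.0
time_s: 12.13
tcp_pos: [0.6152, -0.1183, 0.1331]
eef_rot: [179.8, 2.0, -168.2]
contact_force: [-6.5, -0.2, 2.4]
gripper_width: 0.0004
t 12.13 case [  19.3 -107.7  133.1] F [-6.5  1.   2.4] rpy [ 179.79    2.01 -168.23] w 0.0
```

```bash

python3 -m inch '[{"x":0.7,"y":0,"z":-0.3,"yaw":0},{"x":0.6,"y":0.1,"z":-0.4,"yaw":0},{"x":0.2,"y":0.94,"z":-0.4,"yaw":0},{"x":0.1,"y":0.96,"z":-0.1,"yaw":0},{"x":0,"y":0.96,"z":0,"yaw":0}]'
python3 -m inch '[{"x":0,"y":0.96,"z":0,"yaw":0},{"x":0,"y":0.96,"z":0,"yaw":0},{"x":0,"y":0.96,"z":0,"yaw":0},{"x":0,"y":0.96,"z":0,"yaw":0},{"x":0,"y":0.96,"z":0,"yaw":0}]'
python3 st.py -10 110 140; python3 knobs.py 5
```

```text
time_s: 12.55
tcp_pos: [0.5608, -0.0571, 0.161]
eef_rot: [179.8, 2.0, -168.6]
contact_force: [-0.2, 0.8, -0.6]
gripper_width: 0.0006
time_s: 12.97
tcp_pos: [0.5394, 0.0655, 0.1638]
eef_rot: [179.8, 2.5, -168.8]
contact_force: [1.1, -0.6, 0.3]
gripper_width: 0.0006
t 12.97 case [-19.4  87.3 163.8] F [ 1.  -0.8  0.3] rpy [ 179.76    2.46 -168.82] w 0.001
units [-0.33  0.9   0.97]
scene [169.1, 204.3] 50 case x,y of knob [  36.5 -110.3]
scene [255.8, 215.1] 45 case x,y of knob [ 37.1 108.7]
side [235.1, 194.8] 45 case x,y of knob [ 36.8 109.4]
```

```bash

python3 -m inch '[{"x":0.2,"y":0,"z":-0.8,"yaw":0},{"x":0.1,"y":0.9,"z":-0.3,"yaw":0},{"x":0.1,"y":0.94,"z":0,"yaw":0},{"x":0,"y":0.94,"z":0,"yaw":0},{"x":0,"y":0.94,"z":0,"yaw":0}]'
python3 -m inch '[{"x":0,"y":0.8,"z":0,"yaw":0},{"x":0,"y":0.3,"z":0,"yaw":0},{"x":0,"y":0,"z":0,"yaw":0}]'
python3 st.py -26 202 143; python3 - <<'E'
from plant import r
import cv2
p,d=r.capture("scene");cv2.imwrite("pics/s2.png",cv2.resize(p[100:280,110:330],(780,638))[:600,:,::-1])
E
```

```text
time_s: 13.48
tcp_pos: [0.5122, 0.1566, 0.1933]
eef_rot: [179.7, 2.7, -168.9]
contact_force: [1.1, 0.1, 0.0]
gripper_width: 0.0004
time_s: 13.73
tcp_pos: [0.508, 0.1877, 0.1945]
eef_rot: [179.6, 2.9, -168.8]
contact_force: [-0.7, -0.0, 0.5]
gripper_width: 0.0008
t 13.73 case [-26.5 213.3 194.5] F [-0.7  0.1  0.5] rpy [ 179.59    2.88 -168.75] w 0.001
units [ 0.08 -0.47  2.05]
```

View pics/s2.png

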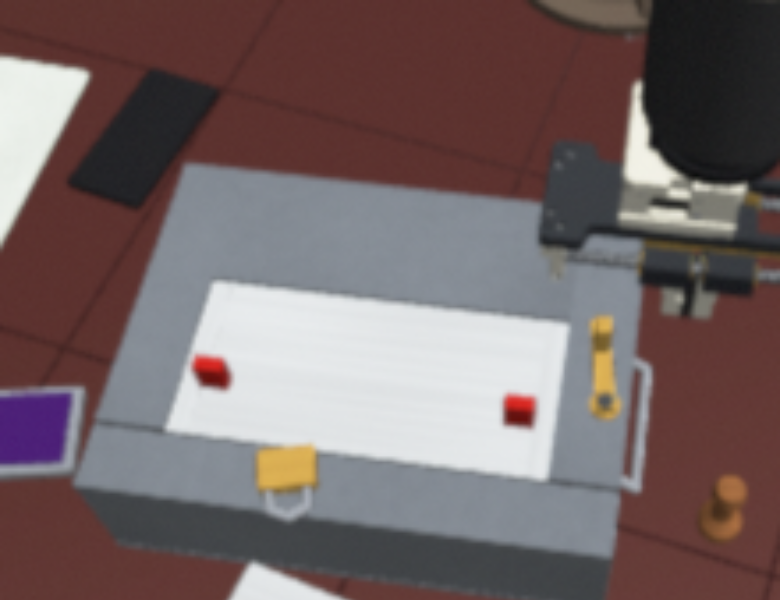

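The shutter's far edge now lies along the far wall across its full width. The knobs are at (211,371) and (519,410), the catch is still at its start with its peg at (601,325), and the gripper is left of it.

```bash

python3 -m inch '[{"x":0,"y":-0.1,"z":0.7,"yaw":0},{"x":0,"y":-0.1,"z":0.7,"yaw":0},{"x":0,"y":-0.1,"z":0.5,"yaw":0},{"x":0,"y":0,"z":0.05,"yaw":0}]'
python3 st.py -26 186 142
```

```text
time_s: 14.12
tcp_pos: [0.5142, 0.1777, 0.1455]
eef_rot: [179.5, 3.1, -168.8]
contact_force: [-0.3, -0.5, 0.5]
gripper_width: 0.0007
t 14.12 case [-22.4 202.3 145.5] F [-0.4 -0.5  0.5] rpy [ 179.52    3.07 -168.84] w 0.001
units [ 0.15 -0.65  0.12]
```

```bash

python3 -m inch '[{"x":0.1,"y":-0.3,"z":0.1,"yaw":0},{"x":0.05,"y":-0.25,"z":0.05,"yaw":0}]';python3 st.py
python3 -m inch '[{"x":0,"y":-0.2,"z":0,"yaw":0}]';python3 st.py
python3 -m inch '[{"x":0,"y":-0.2,"z":0,"yaw":0}]';python3 st.py
```

```text
time_s: 14.28
tcp_pos: [0.5139, 0.1617, 0.1411]
eef_rot: [179.6, 3.0, -168.9]
contact_force: [-0.4, 0.7, -0.1]
gripper_width: 0.0003
t 14.28 case [-25.8 186.6 141.1] F [-0.3  0.8 -0.1] rpy [ 179.57    3.02 -168.88] w 0.0
time_s: 14.37
tcp_pos: [0.515, 0.1559, 0.1413]
eef_rot: [179.5, 3.0, -168.9]
contact_force: [-0.6, 4.0, -2.6]
gripper_width: 0.0004
t 14.37 case [-25.8 180.7 141.3] F [ 0.2  4.  -2.6] rpy [ 179.54    3.04 -168.92] w 0.0
time_s: 14.45
tcp_pos: [0.5165, 0.1509, 0.1418]
eef_rot: [179.5, 3.1, -168.9]
contact_force: [0.1, 4.9, -1.4]
gripper_width: 0.0002
t 14.45 case [-25.3 175.5 141.8] F [ 1.   4.8 -1.4] rpy [ 179.46    3.14 -168.95] w 0.0
```

```bash

python3 -m inch '[{"x":-0.05,"y":-0.2,"z":0.02,"yaw":0},{"x":-0.1,"y":-0.2,"z":0,"yaw":0}]';python3 st.py
python3 -m inch '[{"x":-0.15,"y":-0.2,"z":0,"yaw":0}]';python3 st.py
python3 -m inch '[{"x":-0.15,"y":-0.2,"z":0,"yaw":0}]';python3 st.py
```

```text
time_s: 14.62
tcp_pos: [0.5224, 0.1415, 0.1423]
eef_rot: [179.3, 3.2, -169.0]
contact_force: [-2.0, 4.1, -2.0]
gripper_width: 0.0007
t 14.62 case [-21.4 165.2 142.3] F [-1.2  4.4 -2. ] rpy [ 179.33    3.23 -168.97] w 0.001
time_s: 14.7
tcp_pos: [0.527, 0.137, 0.1428]
eef_rot: [179.3, 3.2, -169.0]
contact_force: [-2.7, 4.7, -1.8]
gripper_width: 0.0006
t 14.7 case [-17.7 159.9 142.8] F [-1.7  5.2 -1.8] rpy [ 179.29    3.23 -168.97] w 0.001
time_s: 14.78
tcp_pos: [0.5321, 0.1328, 0.1431]
eef_rot: [179.2, 3.3, -169.0]
contact_force: [-1.2, 8.1, -3.4]
gripper_width: 0.0002
t 14.78 case [-13.5 154.8 143.1] F [ 0.4  8.2 -3.4] rpy [ 179.23    3.27 -168.97] w 0.0
```

```bash

python3 -m inch '[{"x":0.1,"y":0.6,"z":0,"yaw":0},{"x":0.2,"y":0.2,"z":-0.8,"yaw":0},{"x":0.8,"y":0,"z":-0.6,"yaw":0},{"x":0.8,"y":-0.3,"z":-0.2,"yaw":0},{"x":0.3,"y":-0.6,"z":0,"yaw":0}]'
python3 -m inch '[{"x":0,"y":-0.6,"z":0,"yaw":0},{"x":0,"y":-0.2,"z":0,"yaw":0}]'
python3 st.py -45 128 143; python3 - <<'E'
from plant import r
import cv2
p,d=r.capture("scene");cv2.imwrite("pics/s3.png",cv2.resize(p[170:240,230:310],(686,600),interpolation=cv2.INTER_CUBIC)[:,:,::-1])
E
```

```text
time_s: 15.2
tcp_pos: [0.4796, 0.1167, 0.1818]
eef_rot: [179.5, 3.2, -169.0]
contact_force: [-0.3, 0.6, 1.0]
gripper_width: 0.0003
time_s: 15.37
tcp_pos: [0.4829, 0.0939, 0.1832]
eef_rot: [179.6, 3.3, -168.9]
contact_force: [0.0, 0.1, 0.3]
gripper_width: 0.0003
t 15.37 case [-69.3 126.2 183.2] F [0.1 0.1 0.3] rpy [ 179.57    3.34 -168.85] w 0.0
units [-0.88  0.06  1.66]
```

View pics/s3.png

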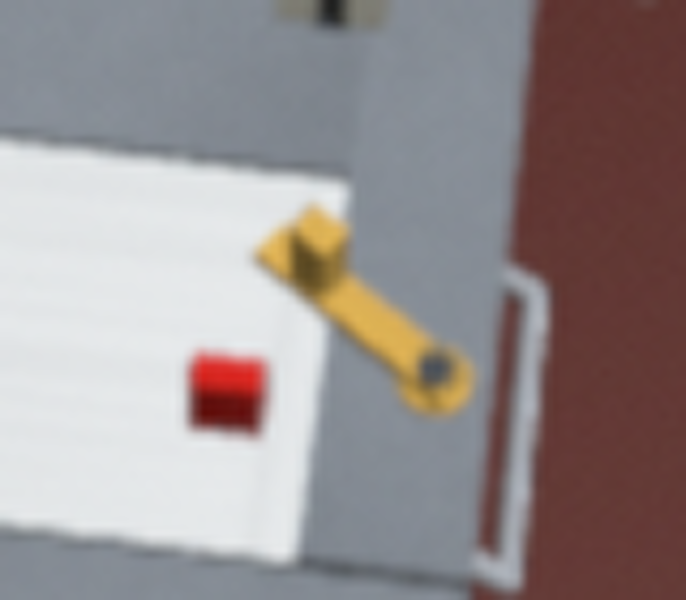

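The catch points roughly 50° round, with the peg top at crop (318,230) and the pivot at (435,370). The fingers are behind it at the top of the picture. Next I push toward +x.

```bash

python3 -m inch '[{"x":-0.4,"y":0,"z":0.6,"yaw":0},{"x":-0.4,"y":0,"z":0.7,"yaw":0},{"x":0,"y":0,"z":0.3,"yaw":0},{"x":0,"y":0,"z":0,"yaw":0}]'
python3 st.py -30 128 142
```

```text
time_s: 15.75
tcp_pos: [0.5082, 0.0962, 0.1443]
eef_rot: [179.6, 3.5, -169.1]
contact_force: [-1.4, -0.1, 0.4]
gripper_width: 0.0007
t 15.75 case [-44.  123.5 144.3] F [-1.4  0.2  0.4] rpy [ 179.6     3.51 -169.1 ] w 0.001
units [-0.55  0.18  0.13]
```

```bash

python3 -m inch '[{"x":-0.25,"y":0.1,"z":0.1,"yaw":0},{"x":-0.25,"y":0.05,"z":0,"yaw":0},{"x":-0.2,"y":0,"z":0,"yaw":0}]';python3 st.py
python3 -m inch '[{"x":-0.2,"y":0,"z":0,"yaw":0}]';python3 st.py
python3 -m inch '[{"x":-0.2,"y":0,"z":0,"yaw":0},{"x":-0.2,"y":0,"z":0,"yaw":0}]';python3 st.py
```

```text
time_s: 16.0
tcp_pos: [0.5254, 0.1031, 0.1429]
eef_rot: [179.7, 3.4, -169.1]
contact_force: [0.6, 0.1, -0.2]
gripper_width: 0.0003
t 16.0 case [-25.8 126.9 142.9] F [ 0.6 -0.  -0.2] rpy [ 179.67    3.42 -169.1 ] w 0.0
time_s: 16.08
tcp_pos: [0.5298, 0.1037, 0.1431]
eef_rot: [179.7, 3.3, -169.1]
contact_force: [-7.9, -9.2, 1.7]
gripper_width: 0.0003
t 16.08 case [-21.4 126.7 143.1] F [-9.6 -7.5  1.7] rpy [ 179.71    3.28 -169.1 ] w 0.0
time_s: 16.25
tcp_pos: [0.5355, 0.1013, 0.1429]
eef_rot: [-179.9, 2.6, -169.1]
contact_force: [-6.9, -9.0, 6.7]
gripper_width: 0.0003
t 16.25 case [-16.3 123.2 142.9] F [-8.6 -7.5  6.7] rpy [-179.95    2.58 -169.13] w 0.0
```

```bash

python3 -m inch '[{"x":-0.2,"y":-0.1,"z":0,"yaw":0}]';python3 st.py
python3 -m inch '[{"x":-0.2,"y":-0.08,"z":0,"yaw":0}]';python3 st.py
```

```text
time_s: 16.33
tcp_pos: [0.5399, 0.099, 0.1431]
eef_rot: [-179.9, 2.4, -169.1]
contact_force: [-2.7, 1.3, -0.5]
gripper_width: 0.0003
t 16.33 case [-12.4 120.1 143.1] F [-2.4  1.8 -0.5] rpy [-179.89    2.41 -169.14] w 0.0
time_s: 16.42
tcp_pos: [0.5448, 0.0978, 0.1432]
eef_rot: [-179.9, 2.3, -169.2]
contact_force: [-3.0, 1.4, -1.7]
gripper_width: 0.0004
t 16.42 case [ -7.9 118.  143.2] F [-2.7  2.  -1.7] rpy [-179.9     2.33 -169.15] w 0.0
```

```bash

python3 -m inch '[{"x":-0.15,"y":-0.02,"z":0,"yaw":0}]';python3 st.py
python3 -m inch '[{"x":-0.15,"y":0,"z":0,"yaw":0}]';python3 st.py
python3 -m inch '[{"x":-0.1,"y":0,"z":0,"yaw":0}]';python3 st.py
```

```text
time_s: 16.5
tcp_pos: [0.5485, 0.0976, 0.1433]
eef_rot: [-179.9, 2.2, -169.2]
contact_force: [-3.8, -1.9, 0.5]
gripper_width: 0.0001
t 16.5 case [ -4.3 117.1 143.3] F [-4.1 -1.1  0.5] rpy [-179.89    2.24 -169.17] w 0.0
time_s: 16.58
tcp_pos: [0.552, 0.098, 0.1433]
eef_rot: [-179.9, 2.2, -169.2]
contact_force: [-4.4, -1.8, 0.8]
gripper_width: 0.0005
t 16.58 case [ -0.7 116.7 143.3] F [-4.6 -0.9  0.8] rpy [-179.87    2.17 -169.19] w 0.001
time_s: 16.67
tcp_pos: [0.5546, 0.0982, 0.1433]
eef_rot: [-179.8, 2.1, -169.2]
contact_force: [-2.7, -2.5, 0.1]
gripper_width: 0.0
t 16.67 case [  1.9 116.4 143.3] F [-3.1 -1.9  0.1] rpy [-179.84    2.12 -169.2 ] w 0.0
```

```bash

python3 -m inch '[{"x":-0.08,"y":0,"z":0,"yaw":0}]';python3 st.py
python3 -m inch '[{"x":-0.08,"y":0,"z":0,"yaw":0}]';python3 st.py
```

```text
time_s: 16.75
tcp_pos: [0.5565, 0.0982, 0.1433]
eef_rot: [-179.8, 2.1, -169.2]
contact_force: [-9.9, -2.6, 2.8]
gripper_width: 0.001
t 16.75 case [  3.7 116.1 143.3] F [-10.3  -0.6   2.8] rpy [-179.81    2.06 -169.2 ] w 0.001
time_s: 16.83
tcp_pos: [0.5567, 0.098, 0.1428]
eef_rot: [-179.8, 1.8, -169.2]
contact_force: [-16.3, -0.2, 6.9]
gripper_width: 0.0004
t 16.83 case [  3.8 115.9 142.8] F [-16.    2.9   6.9] rpy [-179.78    1.82 -169.23] w 0.0
```

Stop reached at the expected place (tool x ≈ 3.8). I'll retreat and look.

```bash

python3 -m inch '[{"x":0.8,"y":0,"z":0,"yaw":0},{"x":0.8,"y":0,"z":-0.4,"yaw":0},{"x":0.8,"y":0,"z":-0.8,"yaw":0},{"x":0.8,"y":0,"z":-0.8,"yaw":0},{"x":0.5,"y":0,"z":-0.5,"yaw":0}]'
python3 -m inch '[{"x":0,"y":0,"z":0,"yaw":0},{"x":0,"y":0,"z":0,"yaw":0}]'
python3 st.py;python3 knobs.py 6
python3 - <<'E'
from h import *
D=load("scene","_6");cv2.imwrite("pics/s4.png",cv2.resize(D['p'][150:270,130:300],(780,551),interpolation=cv2.INTER_CUBIC)[:,:,::-1])
E
```

```text
time_s: 17.25
tcp_pos: [0.4667, 0.0831, 0.2023]
eef_rot: [-179.8, 2.1, -169.2]
contact_force: [0.6, -0.2, 0.4]
gripper_width: 0.0006
time_s: 17.42
tcp_pos: [0.4683, 0.0849, 0.2071]
eef_rot: [180.0, 2.7, -169.1]
contact_force: [-0.2, 0.7, 0.1]
gripper_width: 0.0005
t 17.42 case [-85.4 120.2 207.1] F [-0.   0.7  0.1] rpy [ 179.96    2.73 -169.07] w 0.001
scene [169.1, 204.3] 50 case x,y of knob [  36.5 -110.3]
scene [256.1, 214.8] 50 case x,y of knob [ 36.2 109.3]
side [257.7, 153.9] 35 case x,y of knob [  36.6 -111.9]
side [234.7, 194.9] 38 case x,y of knob [ 37.7 110.2]
```

View pics/s4.png

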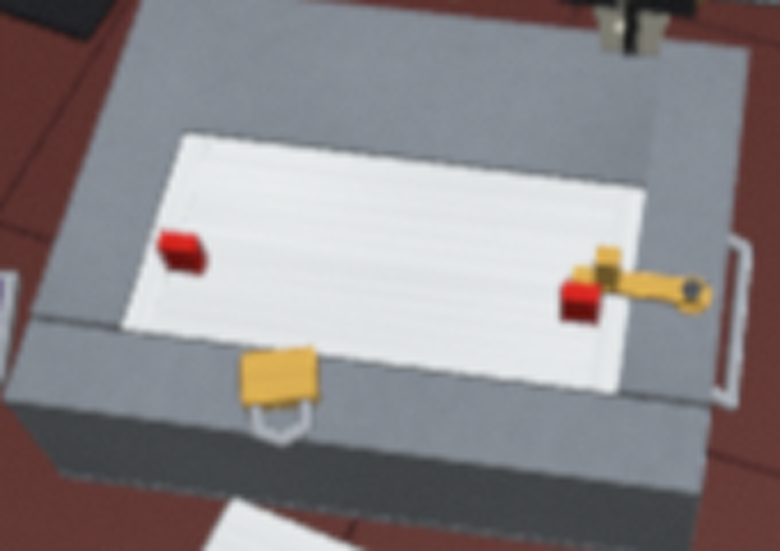

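The catch now lies behind the left knob, with its peg at (608,258), pivot at (692,290) and the knob at (580,300). The shutter is home and the padlock is unmoved. I'll check the angle numerically and hand in.

```bash
python3 - <<'E'
from h import *
D=load("scene","_6");k=780/170
f=lambda u,v:(130+(u+.5)/k-.5,150+(v+.5)/k-.5)
O=np.array([575.4,-16.4]);t=np.radians(11.2);R=np.array([[np.cos(t),-np.sin(t)],[np.sin(t),np.cos(t)]])
c=lambda uv,z:R.T@(plane(D,f(*uv),z)[:2]*1000-O)
pv=c((692,290),.1235);pg=c((608,255),.1505);print(pv.round(1),pg.round(1),'catch',np.arctan2(-(pg-pv)[1],-(pg-pv)[0]))
from plant import r
print(r.close_job())
E
```

```text
[ 21.3 167.8] [ 20.9 121.9] catch 1.5608491183727249
the job is handed in; nothing more can be done
None
```

The ballot case is closed and the job is handed in at about 17.5 s of the 72 s limit.

**Shutter:** I walked it home in five alternating pushes: right, left, right, left, right. The first right-hand push jammed at about 18 N. I backed off and freed it from the left. In the last pictures both knobs read x ≈ 36–38 mm in the case's frame, where fully home is 36. Both ends also stopped firmly at the buffer.

**Catch:** I pushed its peg round until it met its stop, first towards the right and then away from the robot. It measures about 1.56 rad, where the stop is 1.571, and it sits behind the left knob. The arm was clear of everything when I handed in.

**Forces:** The highest reading I saw was about 21 N in total, of which 18–19 N was along the push. It came when I met the first jam and when the left end reached the buffer. I only read the force between moves, so brief higher peaks could have gone unseen.

**Other objects:** The padlock looked unmoved in the final picture. I did not measure the other desk items again at the end. None of the moves went down near them.

No check failed, and the two cameras agreed on the final knob positions to about 2 mm.

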